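Slide the die board home in the arbor press and latch it

ROBOT

A 6-joint arm with a two-finger parallel gripper is mounted at the origin on a cart in front of the work surface, level with it; the furniture and walls round the work are solid. World frame = base frame: x ahead of the robot, y to its left, z up, the work surface at z = 0. Lengths are in m, angles in rad, forces in N, time in s.
With the tool pointing down it reaches from about 0.4 to 0.925 m from the base axis. Payload 12.5 kg.
Tool frame: the origin (TCP) lies midway between the tips of the shut fingers; the grasp point (between the pads) lies 19 mm behind it; z points along the fingers, y is the line along which they close (so a half turn about z gives the same grasp; the last joint's range is limited). The gripper opens to 95 mm and grips with 3 to 60 N. Pads are 20 mm wide; open, the fingers measure 119 mm over their backs; the gripper's body (75 mm by 180 mm) begins 59 mm behind the grasp point.
Start: joints at [-1.341, 0.491, 1.559, -0, 1.092, -0.106], TCP at [0.206, -0.59, 0.215] pointing down, gripper open.
Joint ranges: [-3.1, 3.1], [-0.84, 2.19], [0.05, 2.79], [-1.13, 4.28], [0.06, 2.93], [-2.69, 2.69]. Speed limits (rad/s): [2.22, 2.22, 2.79, 3.14, 3.14, 3.14].

INTERFACE

Orientations are given as [roll, pitch, yaw] about the fixed x, y, z axes, in that order (R = Rz(yaw) Ry(pitch) Rx(roll)).
In Python, from bench import bot, imaging, hand_in gives the robot as it stands (bot), with the cameras (imaging) and the job as plain functions.
- The arm moves only by the shell command python3 nudge.py [FORCE], which reads ROWS from standard input. ROWS is a JSON list of rows, 1 to 8 of them, each of 7 numbers: a rotation vector rx, ry, rz in rad, then dx, dy, dz in m, then the finger opening in m; each row is the pose to reach, as a shift and turn from the pose commanded when the command began, along the tool's axes at that moment; what a row does not reach only later rows make up. A row lasts 1/12 s, in which the tool goes at most 0.0417 m and 0.125 rad, less where a joint would pass 70% of its speed; a pose out of reach is approached as far as the arm can. The fingers move at their own pace and stop on an object; FORCE is the grip in N (left out, the last holds). Time passes only in rows, so rows that do not move let the fingers close. It prints the time, the measured TCP pose, the force, the opening and the grip force at its end. Input that does not fit is refused with a message, and nothing moves.
- bot.observe(): the state, without advancing time (a new reading comes with each control period).
- imaging.read_camera(name): name is "scene" or "side" or "wrist"; returns the picture (400x640x3 uint8, red, green, blue); there is no depth.
- imaging.calibration(name): a dict with "mtx" (3x3 intrinsics, pixels), "R" (3x3) and "t" (3): a world point X has camera coordinates R X + t. Camera axes: x right, y down, z forward; pixel columns grow to the right and rows downward; lengths in m; the calibration is good to about 2 mm. A picture is of the moment at which its call begins: read the wrist's pose just before it. calibration takes no time and is no camera call; for the wrist camera it gives the pose at the moment of the call.
- hand_in(): hands the job in; it is judged then, once.
The state is a dict: "clock": time; "qpos": joint angles; "joint_velocities": joint speeds; "joint_efforts": joint torques, N m; "eef_pos": TCP position; "orientation": TCP orientation; "contact_force": force on the tool from outside, world axes, zero at the start; "wrist_torque": the same for the moment, N m; "finger_gap": finger opening in m; "gripper_force": force on a finger pad.
Only numpy, scipy, OpenCV 4.12 (cv2) and the standard library are available. Lean on these libraries where they do the work, as an engineer would, in place of code of your own. Each camera call takes 0.05 s, during which the arm holds its last target. There are 200 camera calls.

TASK

The die board lies on the rails of the small arbor press, drawn back so that its feet still ride on top of the rails. Push its tail along the rails towards the press with your fingertips until you feel it drop into its locating slots and it lies down flat on the rails, then push the hold-down latch round by its pin until it lies square across the board and let go. Grip and lift nothing; the lid blank must stay in its nest on the board, and the flask, the spare die and the spanner beside the press stay where they are.

Things in the scene. Friction and masses are not known exactly. Their poses are not given: they have to be found in the camera images.
- press_bed: Green C-frame arbor press on a dark bed plate 462 x 215 mm, fixed. Origin: on the bench top midway between its two rails, at the rear locating slots; x runs along the rails to the press column (the feed direction), y left, z up. Rails from x = -130 to 235 mm, tops at z = 42 mm, 72 mm clear gap between them (floor z = 12 mm). Side guides, 129 mm apart, rise to z = 57.5 mm
- rear_slots (a point): Point midway between the rear pair of slots, level with the rail tops (42 mm above the bench). Slots are 19 mm long along the rails and 10 mm deep: rear pair in the outer half of each rail here, front pair 180 mm further on in the inner half. The board's rear feet belong in the rear pair
- punch (a point): Underside of the press punch, 124 mm above the bench, 170 mm ahead of the press bed's origin; the press head reaches 35 mm back from here towards the loading end and stands 205 to 356 mm high. It stays still: keep the gripper clear of it
- die_board: Loose aluminium board 230 x 125 x 16 mm, 0.6-1 kg, steel die at its far end, four feet 9 mm high, 14 mm long. Origin: midway between the rear feet at sole level, 7 mm ahead of the tail face; x as the bed's. Starts with feet on the rails (origin 42 mm high), 45 to 95 mm short of the slots; home: origin at the bed's x = y = 0, 33 mm high, plate flat on the rails. Friction under 10 N
- board_tail (a point): Centre of the board's flat rear end face, 62 mm wide, 25 mm high (15 mm below this point to 10 mm above), which faces the loading end and is the place to push. This point is 57 mm above the bench while the feet ride on the rails, 48 mm when the board is home
- latch (a joint): Hold-down latch, angle about its upright pivot. 0: arm points back to the loading end, parallel to the rails; growing (anticlockwise from above) it swings inwards over the left guide; 1.57, its stop: square across the board, pointing right. Starts at -0.45 to 0.12. Underside 60 mm above the bench: clears the board's top (58 mm) only when that is home. Friction 0.05 N m; stays where left
- latch_pivot (a point): Centre of the latch's pivot at arm level, 64 mm above the bench, on a lug outside the left guide (20 mm ahead and 90.5 mm left of the press bed's origin); pivot bolt head up to 74 mm
- latch_pin (a point): Top centre of the upright steel pin, 12 mm thick, 24 mm high (68 to 92 mm above the bench), at the free end of the latch arm, 62 mm from the pivot. The pin is pushed sideways to turn the latch
- lid_blank: Round stamped stainless lid, 68 mm across, 5 mm thick, lying loose in the 6 mm deep nest of the die. Origin: centre of its underside
- nest (a point): Centre of the nest's floor on the die board, 170 mm ahead of the board's origin and 35 mm above it; the nest is 75 mm wide
- spare_die: Loose stepped steel plug, 55 mm wide, 48 mm high, standing to the right of the press; leave alone. Origin: centre of its underside
- open_spanner: Loose open-ended spanner, 151 mm long, 7 mm thick, lying to the right of the rails; leave alone. Origin: centre of its underside
- flask: Loose stainless flask shell, 71 mm wide, 111 mm high, standing to the left of the press; leave alone. Origin: centre of its underside

How it is judged:
On the way, in this order (a step that is already met when the one before it is completed fails the run):
1. the board has dropped into its slots and lies flat on the rails (z of die_board in the frame of press_bed between 0.029 and 0.0365 m and x of die_board in the frame of press_bed between -0.006 and 0.006 m and y of die_board in the frame of press_bed between -0.005 and 0.005 m and angle between die_board's own z axis and vertical below 0.015 rad), for 0.2 s.
2. the latch has been swung square across the board (all of step 1 and value of joint latch above 1.4 rad), for 0.2 s.
At the end, for the whole second after the job is handed in: Board flat on the rails, feet in the slots (6 mm along, 5 mm across, origin at most 36.5 mm high, tilt under 0.015 rad); latch past 1.4 rad; board, latch and lid blank at rest, blank flat within 8 mm of its nest's middle; flask, spare die and spanner within 20 mm of their starts (all of step 2 and velocity of joint latch below 0.05 rad/s and linear speed of each of die_board, lid_blank below 0.01 m/s and distance between lid_blank and nest below 0.008 m and angle between lid_blank's own z axis and vertical below 0.06 rad and distance of each of spare_die, open_spanner, flask from where it was at the start of the episode below 0.02 m); the robot touches nothing.
It fails at once if the die board is lifted more than 12 mm off the rails at either end (z of board_tail in the frame of press_bed above 0.069 m or z of nest in the frame of press_bed above 0.089 m).
It fails at once if the lid blank comes out of its nest (distance between lid_blank and nest above 0.015 m).
It fails at once if the flask, the spare die or the spanner is shifted more than 20 mm (distance of any of spare_die, open_spanner, flask from where it was at the start of the episode above 0.02 m).
It also fails if it takes over 48 s, if anything falls off the work surface, if the arm or the gripper's body presses on something with over 40 N, if the wrist force passes 120 N, or if a joint passes its speed limit or range.

## Working session

There is one attempt and no reset: what is moved stays moved. The work goes in short steps, Python scripts to look and compute and a shell command to move; the robot and the scene stay as the last step left them, time stands still between calls to the robot, and variables do not carry over. Pictures are saved under pics/ and viewed, at most 10 in all, crops included, and the job is handed in when it is done.

```bash
ls; mkdir -p pics; python3 - <<'E'
from bench import bot, imaging, hand_in
import cv2
print(bot.observe())
for n in ("scene","side"):
    im=imaging.read_camera(n); cv2.imwrite(f"pics/{n}0.png",im[:,:,::-1])
    c=imaging.calibration(n); print(n,c)
E
```

```text
bench.py
nudge.py
pics
{'clock': 0.0, 'qpos': array([-1.34059484e+00,  4.91576260e-01,  1.55947143e+00, -8.94123663e-06,
        1.09170189e+00, -1.05623770e-01]), 'joint_velocities': array([ 0.00067617, -0.00031697, -0.00078763, -0.00129501,  0.00079249,
       -0.00057227]), 'joint_efforts': array([ 3.56812707e-03, -6.12636566e+01, -2.58179677e+01,  6.94006914e-02,
        4.82691871e-02, -1.25339643e-04]), 'eef_pos': array([ 0.20591455, -0.58983471,  0.21404381]), 'orientation': array([-3.14044134e+00, -1.14086392e-04,  3.35829320e-01]), 'contact_force': array([ 0.41010215, -0.03666167, -0.34775815]), 'wrist_torque': array([-0.02894402,  0.02793348,  0.01667722]), 'gripper_force': 0.0, 'finger_gap': 0.09516279206751002}
scene {'mtx': array([[379.48459855,   0.        , 325.55925203],
       [  0.        , 379.48459855, 198.02616933],
       [  0.        ,   0.        ,   1.        ]]), 'R': array([[ 0.8443414 , -0.53576637, -0.00648062],
       [-0.42369123, -0.66021502, -0.62016277],
       [ 0.32798376,  0.52637488, -0.78444639]]), 't': array([-0.58772136,  0.21649645,  0.83048773])}
side {'mtx': array([[520.09360341,   0.        , 322.42064783],
       [  0.        , 520.09360341, 201.25167629],
       [  0.        ,   0.        ,   1.        ]]), 'R': array([[ 0.99456679, -0.10254362,  0.01793608],
       [-0.05698484, -0.68047586, -0.73055139],
       [ 0.08711846,  0.72556007, -0.68262212]]), 't': array([-0.625935  , -0.0035488 ,  1.27648076])}
```

View pics/scene0.png

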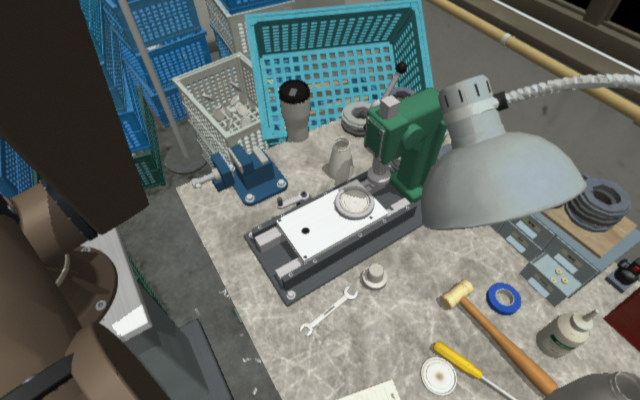

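View pics/side0.png

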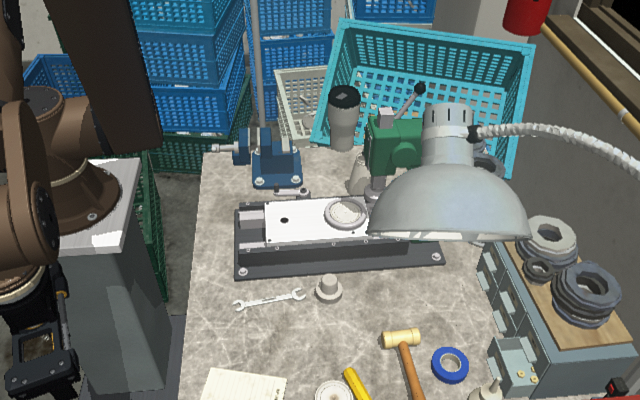

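The scene view shows the press bed from (247,235) to (425,195), with the white board on it and the latch arm near (293,200). In the side view the bed is at (237,205)-(443,265), and the latch is near (292,191). I'll enlarge both.

```bash
python3 - <<'E'
import cv2,numpy as np
a=cv2.imread("pics/scene0.png")[170:310,235:435]; b=cv2.imread("pics/side0.png")[170:285,225:455]
a=cv2.resize(a,(800,560),interpolation=cv2.INTER_CUBIC)
b=cv2.resize(b,(800,400),interpolation=cv2.INTER_CUBIC)
cv2.imwrite("pics/sc.png",a);cv2.imwrite("pics/sd.png",b)
E
```

```text
(no output)
```

View pics/sc.png

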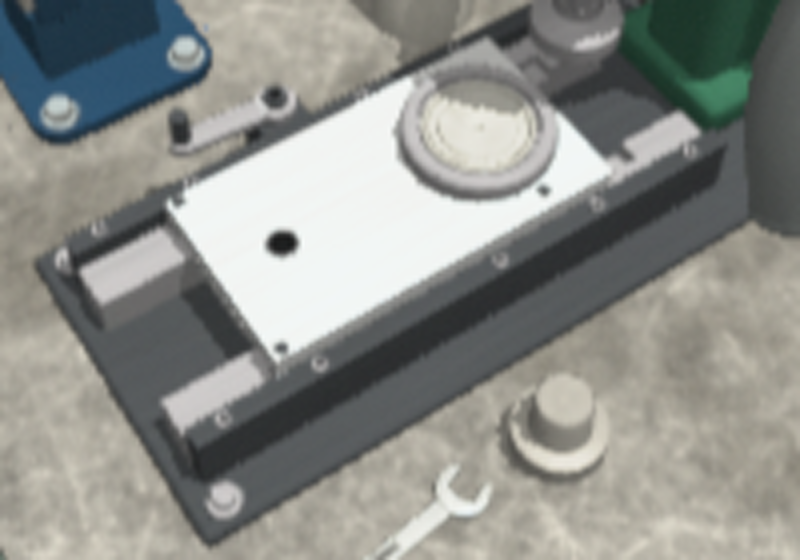

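View pics/sd.png

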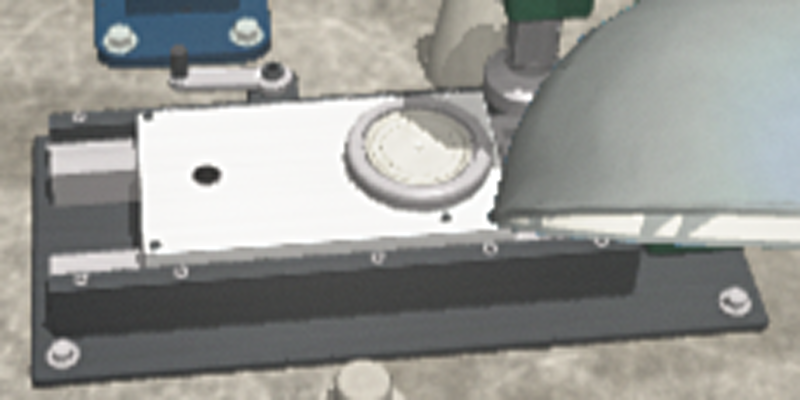

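Pictures 3 and 4: the latch pin top is at sc (178,112) / sd (178,48). The pivot bolt is at sc (275,95) / sd (272,70). The board's tail corners and the bed corners are visible in both views, so I'll triangulate them.

```bash
cat > h.py <<'E'
import numpy as np,cv2
from bench import bot, imaging, hand_in
def P(c): return c["mtx"]@np.c_[c["R"],c["t"]]
def tri(c1,p1,c2,p2):
    X=cv2.triangulatePoints(P(c1),P(c2),np.float64(p1).reshape(2,1),np.float64(p2).reshape(2,1))[:,0]
    return X[:3]/X[3]
def ray(c,p,z):
    d=c["R"].T@np.linalg.solve(c["mtx"],[p[0],p[1],1.]); o=-c["R"].T@c["t"]
    return o+d*(z-o[2])/d[2]
def proj(c,X):
    q=P(c)@np.r_[X,1]; return q[:2]/q[2]
E
python3 - <<'E'
from h import *
np.set_printoptions(precision=4,suppress=True)
A=imaging.calibration("scene");B=imaging.calibration("side")
pts=dict(bedRL=((37,262),(35,138),.012),bedRR=((212,537),(35,378),.012),tailL=((168,203),(138,112),.067),tailR=((277,357),(146,252),.067),hole=((283,242),(207,175),.067),pin=((178,112),(178,50),.092),pivot=((275,94),(273,69),.074),lid=((480,128),(420,147),.083),
railLrear=((82,265),(50,147),.042),railRrear=((162,403),(50,257),.042),spare=((566,385),(362,372),.048),bedFR=((750,220),(765,325),.012),flask=((415,60),(448,85),0))
for k,(a,b,z) in pts.items():
    a=np.array(a)/4+[235,170]; b=np.array(b)/(800/230)+[225,170]
    print(k,tri(A,a,B,b),ray(A,a,z),ray(B,b,z))
E
```

```text
bedRL [ 0.411  -0.087   0.0166] [ 0.4115 -0.0839  0.012 ] [ 0.4105 -0.0821  0.012 ]
bedRR [ 0.4154 -0.2937  0.0149] [ 0.4168 -0.2918  0.012 ] [ 0.4145 -0.2918  0.012 ]
tailL [ 0.4834 -0.1309  0.0761] [ 0.4851 -0.1253  0.067 ] [ 0.4834 -0.1208  0.067 ]
tailR [ 0.4859 -0.2471  0.0694] [ 0.4872 -0.2453  0.067 ] [ 0.4855 -0.2453  0.067 ]
hole [ 0.5255 -0.1867  0.0711] [ 0.5271 -0.1839  0.067 ] [ 0.5255 -0.1828  0.067 ]
pin [ 0.5123 -0.0913  0.094 ] [ 0.5141 -0.0884  0.092 ] [ 0.5118 -0.09    0.092 ]
pivot [ 0.5741 -0.0955  0.0757] [ 0.5749 -0.0941  0.074 ] [ 0.5741 -0.0938  0.074 ]
lid [ 0.6597 -0.1867  0.0839] [ 0.6592 -0.1871  0.083 ] [ 0.6603 -0.1852  0.083 ]
railLrear [ 0.4256 -0.1256  0.0462] [ 0.4288 -0.1202  0.042 ] [ 0.424 -0.123  0.042]
railRrear [ 0.4258 -0.2259  0.047 ] [ 0.4266 -0.2233  0.042 ] [ 0.4253 -0.2214  0.042 ]
spare [ 0.6077 -0.34    0.0581] [ 0.6144 -0.3343  0.048 ] [ 0.6077 -0.3333  0.048 ]
bedFR [ 0.8902 -0.2284 -0.085 ] [ 0.7919 -0.2914  0.012 ] [ 0.8677 -0.2899  0.012 ]
flask [ 0.6944 -0.0741  0.0262] [ 0.6965 -0.0658  0.    ] [ 0.7048 -0.039   0.    ]
```

The bed origin is at about (0.555, -0.185) with yaw about 0.01. The board tail is at x ≈ 0.486, so it needs about 62 mm of travel. The pin is at (0.513, -0.090) and the pivot at (0.5745, -0.094). I'll move to a point behind and above the tail with the fingers about 30 mm apart.

```bash
cat >> h.py <<'E'
from scipy.spatial.transform import Rotation as Ro
def want(p,yaw=0.01):
    s=bot.observe(); R=Ro.from_euler("xyz",s["orientation"]); G=Ro.from_euler("xyz",[np.pi,0,yaw])
    d=R.inv().apply(np.array(p)-s["eef_pos"])
    print("at",s["eef_pos"].round(4),"t",s["clock"],"rot",(R.inv()*G).as_rotvec().round(3),"d",d.round(4),"n",np.linalg.norm(d)/.0417)
E
echo '[[0, 0, 0.326, 0.37, -0.3, 0, 0.03], [0, 0, 0.326, 0.37, -0.3, 0, 0.03], [0, 0, 0.326, 0.37, -0.3, 0, 0.03], [0, 0, 0.326, 0.37, -0.3, 0, 0.03], [0, 0, 0.326, 0.37, -0.3, 0, 0.03], [0, 0, 0.326, 0.37, -0.3, 0, 0.03], [0, 0, 0.326, 0.37, -0.3, 0, 0.03], [0, 0, 0.326, 0.37, -0.3, 0, 0.03]]' | python3 nudge.py
python3 -c "
from h import *
want([.455,-.185,.15])"
```

```text
clock: 0.77
eef_pos: [0.3818, -0.3047, 0.2146]
orientation: [-3.142, 0.0, 0.009]
contact_force: [0.6, -0.2, 0.2]
finger_gap: 0.0472
gripper_force: 0.0
at [ 0.3818 -0.3047  0.2146] t 0.7667 rot [-0.     0.    -0.001] d [ 0.0744 -0.119   0.0646] n 3.7037137780845715
```

```bash
echo '[[0, 0, 0, 0.074, -0.119, 0.064, 0.03], [0, 0, 0, 0.074, -0.119, 0.064, 0.03], [0, 0, 0, 0.074, -0.119, 0.064, 0.03], [0, 0, 0, 0.074, -0.119, 0.064, 0.03], [0, 0, 0, 0.074, -0.119, 0.064, 0.03], [0, 0, 0, 0.074, -0.119, 0.064, 0.03], [0, 0, 0, 0.074, -0.119, 0.064, 0.03], [0, 0, 0, 0.074, -0.119, 0.064, 0.03]]' | python3 nudge.py
python3 - <<'E'
from h import *
c=imaging.calibration("wrist");im=imaging.read_camera("wrist");cv2.imwrite("pics/w1.png",im[:,:,::-1])
np.savez("w1.npz",**c)
want([.455,-.185,.05])
print(-c["R"].T@c["t"])
for X in ([.486,-.125,.067],[.486,-.245,.067],[.5255,-.1835,.067],[.512,-.09,.092],[.574,-.094,.074]): print(proj(c,X))
E
```

```text
clock: 1.43
eef_pos: [0.4539, -0.1878, 0.1511]
orientation: [3.141, -0.001, 0.009]
contact_force: [0.6, 0.1, 0.1]
finger_gap: 0.0301
gripper_force: 0.0
at [ 0.4538 -0.1879  0.1511] t 1.4833 rot [ 0.001 -0.001 -0.002] d [ 0.0011 -0.003   0.1011] n 2.42551082765278
[ 0.52139106 -0.18816065  0.32213464]
[242.5922569  168.48855971]
[383.7518995  169.68407889]
[311.62730374 120.97382254]
[185.92796436 137.99137883]
[193.29636074  53.35024989]
```

View pics/w1.png

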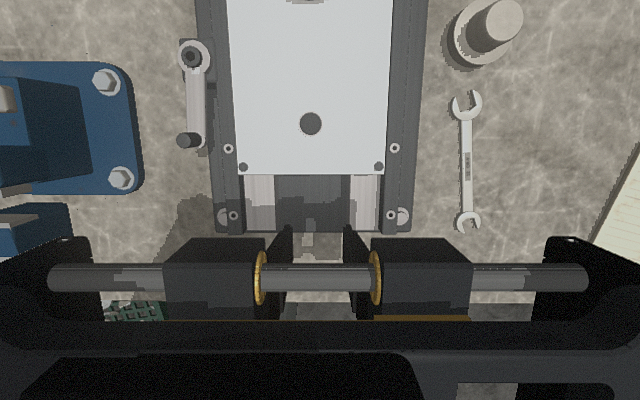

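The wrist view shows the tail edge at row 174 from column 237 to 387, the hole at (311,124), the pin at (188,140) and the pivot at (192,56). These agree with the triangulation to a few mm. Next I'll go down behind the tail.

```bash
echo '[[0, 0, 0, 0.001, -0.003, 0.05, 0.03], [0, 0, 0, 0.001, -0.003, 0.09, 0.03], [0, 0, 0, 0.001, -0.003, 0.1, 0.03], [0, 0, 0, 0.001, -0.003, 0.1, 0.03], [0, 0, 0, 0.001, -0.003, 0.1, 0.03]]' | python3 nudge.py
echo '[[0, 0, 0, 0.01, 0, 0, 0.03], [0, 0, 0, 0.015, 0, 0, 0.03], [0, 0, 0, 0.02, 0, 0, 0.03], [0, 0, 0, 0.025, 0, 0, 0.03], [0, 0, 0, 0.03, 0, 0, 0.03], [0, 0, 0, 0.035, 0, 0, 0.03]]' | python3 nudge.py
```

```text
clock: 1.9
eef_pos: [0.4548, -0.1846, 0.0507]
orientation: [-3.141, 0.001, 0.008]
contact_force: [-0.1, 0.3, -0.1]
finger_gap: 0.0301
gripper_force: 0.0
clock: 2.4
eef_pos: [0.4901, -0.1834, 0.052]
orientation: [3.141, 0.001, 0.01]
contact_force: [-7.7, -0.0, 4.8]
finger_gap: 0.0304
gripper_force: 3.8
```

Contact is made at about 8 N. I'll keep pushing steadily, then slow down near the slots.

```bash
echo '[[0, 0, 0, 0.005, 0, 0, 0.03], [0, 0, 0, 0.01, 0, 0, 0.03], [0, 0, 0, 0.015, 0, 0, 0.03], [0, 0, 0, 0.02, 0, 0, 0.03], [0, 0, 0, 0.025, 0, 0, 0.03], [0, 0, 0, 0.03, 0, 0, 0.03], [0, 0, 0, 0.033, 0, 0, 0.03]]' | python3 nudge.py
echo '[[0, 0, 0, 0.002, 0, 0, 0.03], [0, 0, 0, 0.004, 0, 0, 0.03]]' | python3 nudge.py
echo '[[0, 0, 0, 0.002, 0, 0, 0.03], [0, 0, 0, 0.004, 0, 0, 0.03]]' | python3 nudge.py
```

```text
clock: 2.98
eef_pos: [0.5234, -0.1831, 0.052]
orientation: [3.141, 0.0, 0.01]
contact_force: [-6.5, -0.3, 4.1]
finger_gap: 0.03
gripper_force: 3.6
clock: 3.15
eef_pos: [0.527, -0.183, 0.052]
orientation: [3.141, 0.001, 0.01]
contact_force: [-7.0, -1.0, 3.6]
finger_gap: 0.03
gripper_force: 3.5
clock: 3.32
eef_pos: [0.531, -0.183, 0.052]
orientation: [3.141, 0.001, 0.01]
contact_force: [-6.7, -0.2, 2.1]
finger_gap: 0.0299
gripper_force: 3.0
```

```bash
python3 - <<'E'
from h import *
A=imaging.calibration("scene");B=imaging.calibration("side")
a=imaging.read_camera("scene")[170:310,235:435,::-1];b=imaging.read_camera("side")[170:285,225:455,::-1]
a=cv2.resize(a,(400,280),interpolation=cv2.INTER_CUBIC);b=cv2.resize(b,(800,400),interpolation=cv2.INTER_CUBIC)
out=np.zeros((600,800,3),np.uint8);out[:400]=b;out[400:600,:400]=a[:200];cv2.imwrite("pics/p2.png",out)
print(bot.observe()["eef_pos"],bot.observe()["contact_force"])
E
```

```text
[ 0.53148699 -0.18305622  0.05189163] [-3.98396526  0.25387445  2.31333303]
```

```bash
for i in 1 2 3; do echo '[[0, 0, 0, 0.001, 0, 0, 0.03], [0, 0, 0, 0.002, 0, 0, 0.03]]' | python3 nudge.py | egrep 'eef|contact'; done
```

```text
eef_pos: [0.5331, -0.1831, 0.0516]
contact_force: [-0.6, -0.2, -0.2]
eef_pos: [0.5347, -0.1831, 0.0514]
contact_force: [-8.9, -0.2, 6.5]
eef_pos: [0.5366, -0.183, 0.0513]
contact_force: [-8.0, -0.9, 7.2]
```

The force dipped and came back, so I'll check for the drop.

```bash
python3 - <<'E'
from h import *
a=imaging.read_camera("scene")[190:280,240:360,::-1];b=imaging.read_camera("side")[180:260,225:345,::-1]
w=imaging.read_camera("wrist")[:,:,::-1]
np.savez("w2.npz",**imaging.calibration("wrist"))
out=np.zeros((600,800,3),np.uint8);out[:300,:400]=cv2.resize(a,(400,300));out[:267,400:]=cv2.resize(b,(400,267));out[300:,:]=cv2.resize(w[0:240],(800,300))
cv2.imwrite("pics/p3.png",out); cv2.imwrite("pics/w2.png",w)
E
```

```text
(no output)
```

View pics/p3.png

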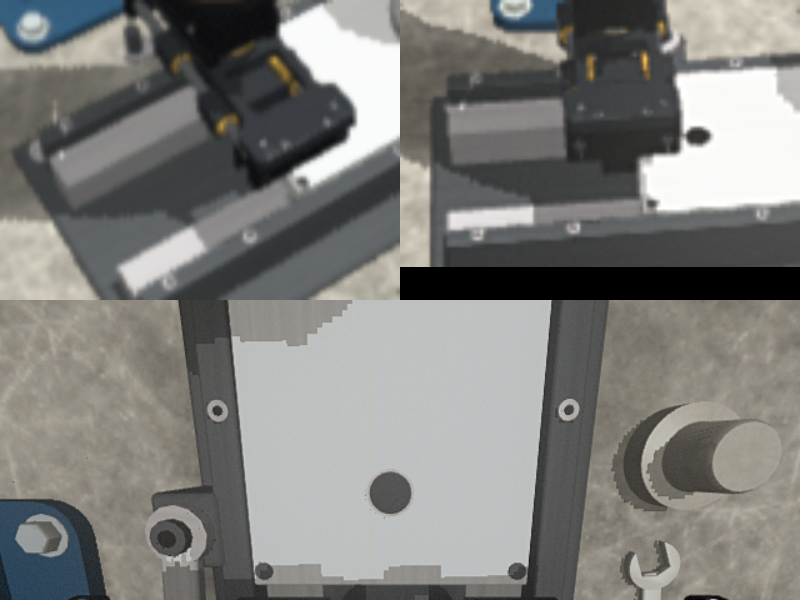

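Picture 6 shows the board with its tail screws at wrist-panel (264,571) and (517,571). I'll measure the plate height from the screw spacing in the two wrist pictures, and the tail edge x.

```bash
python3 - <<'E'
from h import *
np.set_printoptions(precision=4,suppress=True)
c1=dict(np.load("w1.npz"));c2=dict(np.load("w2.npz"))
def blob(f,p,r,th=110):
    g=cv2.imread(f,0);x,y=map(int,p);s=g[y-r:y+r,x-r:x+r]
    n,l,st,ce=cv2.connectedComponentsWithStats((s<th).astype(np.uint8))
    i=min(range(1,n),key=lambda i:np.hypot(*(ce[i]-r)));print(f,st[i],end=" ")
    return ce[i]+[x-r,y-r]
L1,R1=blob("pics/w1.png",(243,167),7),blob("pics/w1.png",(378,167),7)
L2,R2=blob("pics/w2.png",(211,217),9),blob("pics/w2.png",(413,217),9)
print(L1,R1,L2,R2)
H1=blob("pics/w1.png",(311,124),16);H2=blob("pics/w2.png",(312,154),22);print(H1,H2)
d=np.linalg.norm(ray(c1,L1,.067)-ray(c1,R1,.067))
for z in (.067,.058): print(z,ray(c2,L2,z),ray(c2,R2,z),np.linalg.norm(ray(c2,L2,z)-ray(c2,R2,z)),"ref",d, "hole",ray(c2,H2,z))
print(ray(c1,H1,.067),ray(c1,L1,.067),ray(c1,R1,.067))
E
```

```text
pics/w1.png [ 3  3  9  8 57] pics/w1.png [ 3  2  9  9 58] pics/w2.png [  2   2  15  14 154] pics/w2.png [  2   3  15  13 151] [242.7018 166.5614] [378.2586 165.8793] [210.8896 216.7403] [413.3576 216.8808]
pics/w1.png [  5   5  21  22 363] pics/w2.png [  6   6  33  33 863] [310.0661 123.449 ] [311.8946 153.971 ]
0.067 [ 0.5565 -0.1265  0.067 ] [ 0.5575 -0.2355  0.067 ] 0.1090203599506368 ref 0.11497338864089472 hole [ 0.5906 -0.1807  0.067 ]
0.058 [ 0.5537 -0.1232  0.058 ] [ 0.5548 -0.2385  0.058 ] 0.11533817324338459 ref 0.11497338864089472 hole [ 0.5897 -0.1806  0.058 ]
[ 0.5235 -0.1822  0.067 ] [ 0.4876 -0.1252  0.067 ] [ 0.4892 -0.2401  0.067 ]
```

The screw spacing (115.3 mm against the 115.0 mm reference) matches a plate top at z = 0.058, and the hole moved 66 mm, so the board has dropped home. I'll back off, lift, and work out the latch push.

```bash
echo '[[0, 0, 0, -0.008, 0, 0, 0.03], [0, 0, 0, -0.02, 0, 0, 0.03], [0, 0, 0, -0.02, 0, -0.04, 0], [0, 0, 0, -0.02, 0.0, -0.08, 0], [0, 0, 0, -0.02, 0, -0.12, 0], [0, 0, 0, -0.02, 0, -0.13, 0]]' | python3 nudge.py
python3 - <<'E'
from h import *
np.set_printoptions(precision=4,suppress=True)
print(bot.observe()["qpos"])
a=imaging.read_camera("scene")[120:280,160:400,::-1];b=imaging.read_camera("side")[110:270,225:385,::-1]
w=imaging.read_camera("wrist")[:,:,::-1];np.savez("w3.npz",**imaging.calibration("wrist"));cv2.imwrite("pics/w3.png",w)
out=np.zeros((600,800,3),np.uint8);out[:267,:400]=cv2.resize(a,(400,267));out[:400,400:]=cv2.resize(b,(400,400));out[267:267+250,:400]=cv2.resize(w,(400,250))
cv2.imwrite("pics/p4.png",out)
E
```

```text
clock: 4.57
eef_pos: [0.519, -0.1841, 0.1867]
orientation: [3.137, -0.009, 0.01]
contact_force: [0.4, -0.3, 0.9]
finger_gap: 0.0086
gripper_force: 0.0
[-0.461   0.4139  1.7818  0.0002  0.9364  1.0999]
```

View pics/p4.png

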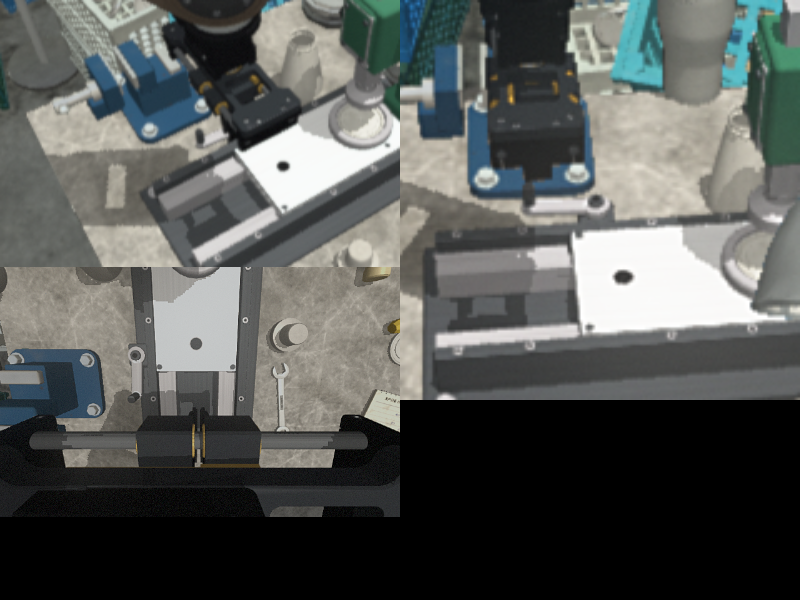

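The board lies flat on the rails, the lid is in its nest, and the latch is still parallel to the rails. Its pin is at p4 side (528,198) and wrist (134,396). Before the latch push I'll measure the vise height, which sets the gripper clearance, and refine the pin and pivot positions from two wrist views.

```bash
python3 - <<'E'
from h import *
np.set_printoptions(precision=4,suppress=True)
A=imaging.calibration("scene");B=imaging.calibration("side");c1=dict(np.load("w1.npz"));c3=dict(np.load("w3.npz"))
print("vise base", [ray(c3,p,.01)[:2] for p in ((166,133),(166,240),(166,238),(75,140))])
for a,b in (((266,148),(278,127)),((250,146),(268,127)),((222,153),(244,128))): print("jaw",tri(A,a,B,b))
for z in (0,.05,.1): print(z,ray(A,(240,146),z)[:2],ray(B,(268,127),z)[:2])
g=cv2.imread("pics/w3.png");cv2.imwrite("pics/w3c.png",cv2.resize(g[80:240,0:260],(780,480),interpolation=cv2.INTER_CUBIC))
E
```

```text
vise base [array([ 0.5763, -0.0161]), array([ 0.4499, -0.0021]), array([ 0.4525, -0.0023]), array([0.5677, 0.0861])]
jaw [ 0.5218 -0.0411  0.2145]
jaw [0.5011 0.0093 0.1833]
jaw [0.4439 0.0508 0.1553]
0 [0.5348 0.2173] [0.4978 0.2713]
0.05 [0.5208 0.1645] [0.4985 0.1995]
0.1 [0.5068 0.1116] [0.4993 0.1277]
```

View pics/w3c.png

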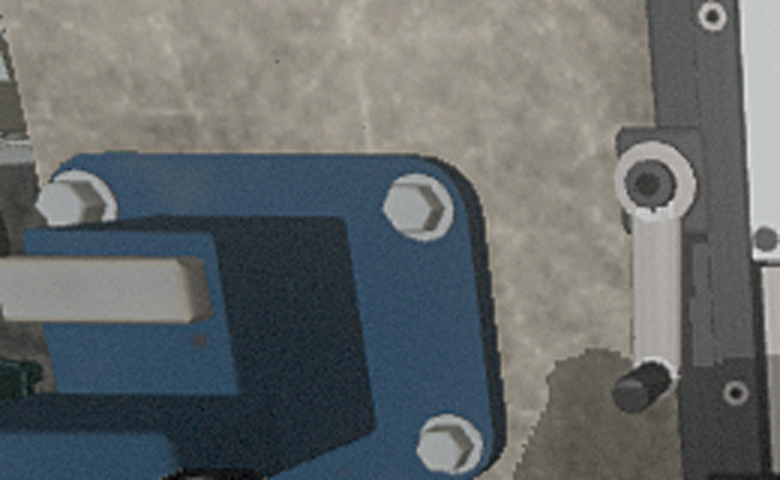

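The pin top in this crop is at (632,393) and the pivot bolt at (649,183). The vise block is low (about 0.06-0.08 m) and more than 0.1 m left of the pin, so the gripper body at z ≥ 0.15 clears it.

```bash
python3 - <<'E'
from h import *
np.set_printoptions(precision=4,suppress=True)
c1=dict(np.load("w1.npz"));c3=dict(np.load("w3.npz"))
pin,piv=np.array([632,393])/3+[0,80],np.array([649,183])/3+[0,80]
pin=ray(c3,pin,.092)[:2];piv=ray(c3,piv,.074)[:2];print(pin,piv,ray(c1,(188,140),.092)[:2],ray(c1,(192,56),.074)[:2])
pv=np.array([.574,-.094])
v=pin-piv;th0=np.arctan2(-v[1],-v[0]);print("th",th0)
n=np.array([.707,-.707])
for th in (-.07,.3,.6,.9,1.2,1.4,1.58,): print(th,pv+.062*np.array([-np.cos(th),-np.sin(th)])-n*(.018+(.006 if th<0 else 0)))
want([.495,-.072,.16],.785)
E
```

```text
[ 0.5102 -0.0887] [ 0.5712 -0.0923] [ 0.5105 -0.0914] [ 0.5721 -0.0928]
th -0.058783625828419395
-0.07 [ 0.4952 -0.0727]
0.3 [ 0.502  -0.0996]
0.6 [ 0.5101 -0.1163]
0.9 [ 0.5227 -0.1298]
1.2 [ 0.5388 -0.1391]
1.4 [ 0.5507 -0.1424]
1.58 [ 0.5618 -0.1433]
at [ 0.5174 -0.1834  0.1815] t 4.7167 rot [ 0.002 -0.002 -0.775] d [-0.0213 -0.1116  0.0213] n 2.772200639486967
```

```bash
echo '[[0, 0, -0.775, -0.021, -0.112, 0.02, 0], [0, 0, -0.775, -0.021, -0.112, 0.02, 0], [0, 0, -0.775, -0.021, -0.112, 0.02, 0], [0, 0, -0.775, -0.021, -0.112, 0.02, 0], [0, 0, -0.775, -0.021, -0.112, 0.02, 0], [0, 0, -0.775, -0.021, -0.112, 0.02, 0], [0, 0, -0.775, -0.021, -0.112, 0.02, 0], [0, 0, -0.775, -0.021, -0.112, 0.02, 0]]' | python3 nudge.py
python3 -c "
from h import *
want([.495,-.072,.078],.785)"
```

```text
clock: 5.38
eef_pos: [0.4944, -0.0712, 0.1591]
orientation: [-3.14, 0.001, 0.786]
contact_force: [-0.7, -0.4, 0.1]
finger_gap: 0.0001
gripper_force: 0.0
at [ 0.4944 -0.0712  0.1591] t 5.3833 rot [-0.002  0.001  0.001] d [-0.0001  0.0012  0.0811] n 1.9440284158479253
```

```bash
echo '[[0, 0, 0, 0, -0.003, 0.04, 0], [0, 0, 0, 0, -0.003, 0.08, 0], [0, 0, 0, 0, -0.003, 0.081, 0], [0, 0, 0, 0, -0.003, 0.081, 0]]' | python3 nudge.py
python3 - <<'E'
from h import *
pv=np.array([.573,-.0935])
for th in (-.05,.2,.45,.7,.95,1.2,1.4,1.57): print(th,end=" ");want(np.r_[pv+.062*np.array([-np.cos(th),-np.sin(th)])-np.array([.707,-.707])*.018,.078],.785)
E
```

```text
clock: 5.72
eef_pos: [0.4917, -0.0691, 0.0781]
orientation: [-3.137, 0.003, 0.784]
contact_force: [0.2, -0.1, 0.3]
finger_gap: 0.0006
gripper_force: 0.0
-0.05 at [ 0.4917 -0.0691  0.0781] t 5.7167 rot [-0.005  0.003 -0.001] d [-0.0013  0.0108  0.    ] n 0.260083257529167
0.2 at [ 0.4917 -0.0691  0.0781] t 5.7167 rot [-0.005  0.003 -0.001] d [-0.0114  0.0225 -0.    ] n 0.6049521962037174
0.45 at [ 0.4917 -0.0691  0.0781] t 5.7167 rot [-0.005  0.003 -0.001] d [-0.0183  0.0364 -0.0001] n 0.9756740431718466
0.7 at [ 0.4917 -0.0691  0.0781] t 5.7167 rot [-0.005  0.003 -0.001] d [-0.0215  0.0515 -0.0001] n 1.3375830420100348
0.95 at [ 0.4917 -0.0691  0.0781] t 5.7167 rot [-0.005  0.003 -0.001] d [-0.0208  0.0669 -0.0002] n 1.6809165646790416
1.2 at [ 0.4917 -0.0691  0.0781] t 5.7167 rot [-0.005  0.003 -0.001] d [-0.0164  0.0817 -0.0003] n 1.9991400135194695
1.4 at [ 0.4917 -0.0691  0.0781] t 5.7167 rot [-0.005  0.003 -0.001] d [-0.0103  0.0925 -0.0003] n 2.231964862476123
1.57 at [ 0.4917 -0.0691  0.0781] t 5.7167 rot [-0.005  0.003 -0.001] d [-0.0035  0.1005 -0.0004] n 2.412653799845501
```

```bash
echo '[[0, 0, 0, -0.001, 0.011, 0, 0], [0, 0, 0, -0.006, 0.017, 0, 0], [0, 0, 0, -0.011, 0.023, 0, 0], [0, 0, 0, -0.015, 0.03, 0, 0], [0, 0, 0, -0.018, 0.036, 0, 0], [0, 0, 0, -0.02, 0.044, 0, 0], [0, 0, 0, -0.021, 0.052, 0, 0], [0, 0, 0, -0.021, 0.06, 0, 0]]' | python3 nudge.py
python3 - <<'E'
from h import *
pv=np.array([.573,-.0935])
for th in (.95,1.2,1.4,1.57): print(th,end=" ");want(np.r_[pv+.062*np.array([-np.cos(th),-np.sin(th)])-np.array([.707,-.707])*.018,.078],.785)
w=imaging.read_camera("wrist")[:,:,::-1];b=imaging.read_camera("side")[150:250,225:385,::-1]
cv2.imwrite("pics/p5.png",np.vstack([cv2.resize(b,(480,300)),cv2.resize(w,(480,300))]))
E
```

```text
clock: 6.38
eef_pos: [0.5209, -0.1275, 0.0798]
orientation: [3.141, -0.0, 0.784]
contact_force: [-2.3, -0.2, 0.3]
finger_gap: 0.0004
gripper_force: 0.7
0.95 at [ 0.5209 -0.1275  0.0798] t 6.3833 rot [ 0.    -0.    -0.001] d [-0.0002  0.005   0.0018] n 0.12669463354407434
1.2 at [ 0.5209 -0.1275  0.0798] t 6.3833 rot [ 0.    -0.    -0.001] d [0.0042 0.0198 0.0018] n 0.4866988173549251
1.4 at [ 0.5209 -0.1275  0.0798] t 6.3833 rot [ 0.    -0.    -0.001] d [0.0103 0.0305 0.0018] n 0.7742491890934907
1.57 at [ 0.5209 -0.1275  0.0798] t 6.3833 rot [ 0.    -0.    -0.001] d [0.0171 0.0386 0.0018] n 1.0131022309371085
```

View pics/p5.png

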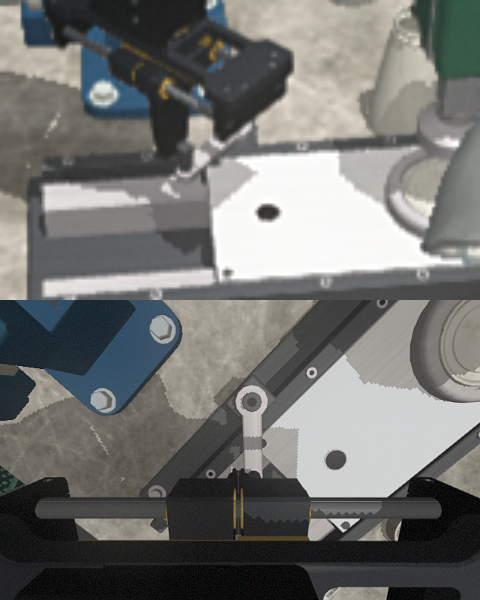

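The latch is turning: the pin is at side panel (185,158), swung in over the tail, at about 0.9 rad. I'll go on round to the stop.

```bash
echo '[[0, 0, 0, 0.0, 0.006, 0, 0], [0, 0, 0, 0.002, 0.013, 0, 0], [0, 0, 0, 0.004, 0.02, 0, 0], [0, 0, 0, 0.007, 0.025, 0, 0], [0, 0, 0, 0.01, 0.031, 0, 0], [0, 0, 0, 0.014, 0.035, 0, 0], [0, 0, 0, 0.017, 0.039, 0, 0]]' | python3 nudge.py
echo '[[0, 0, 0, 0, 0.001, 0, 0], [0, 0, 0, 0.001, 0.002, 0, 0]]' | python3 nudge.py
python3 -c "
from h import *
want([.5618,-.143,.078],.785)"
```

```text
clock: 7.07
eef_pos: [0.5607, -0.1422, 0.0796]
orientation: [3.141, 0.0, 0.785]
contact_force: [-1.1, -0.4, 0.1]
finger_gap: 0.0004
gripper_force: 0.5
clock: 7.23
eef_pos: [0.5622, -0.1427, 0.0795]
orientation: [-3.141, 0.0, 0.785]
contact_force: [-1.2, 0.0, 1.2]
finger_gap: 0.0002
gripper_force: 0.7
at [ 0.5622 -0.1427  0.0795] t 7.2333 rot [-0.  0.  0.] d [-0.0005 -0.      0.0015] n 0.03844402014986684
```

The stop isn't felt yet, so I'll push a little further in world +x.

```bash
echo '[[0, 0, 0, 0.001, 0.001, 0, 0], [0, 0, 0, 0.002, 0.002, 0, 0]]' | python3 nudge.py|egrep 'eef|cont'
echo '[[0, 0, 0, 0.001, 0.001, 0, 0], [0, 0, 0, 0.002, 0.002, 0, 0]]' | python3 nudge.py|egrep 'eef|cont'
```

```text
eef_pos: [0.5649, -0.1428, 0.0796]
contact_force: [-0.4, 1.1, -0.1]
eef_pos: [0.5661, -0.1424, 0.0793]
contact_force: [-11.0, 2.9, 3.5]
```

The stop is felt at 11 N. I'll back away, lift clear and check.

```bash
echo '[[0, 0, 0, -0.006, -0.006, 0, 0], [0, 0, 0, -0.014, -0.014, 0, 0], [0, 0, 0, -0.02, -0.02, -0.04, 0], [0, 0, 0, -0.04, -0.04, -0.08, 0], [0, 0, 0, -0.06, -0.06, -0.1, 0], [0, 0, 0, -0.08, -0.08, -0.1, 0], [0, 0, 0, -0.08, -0.08, -0.1, 0]]' | python3 nudge.py
python3 - <<'E'
from h import *
c=imaging.calibration("wrist");np.savez("w6.npz",**c);w=imaging.read_camera("wrist")[:,:,::-1];cv2.imwrite("pics/w6.png",w)
b=imaging.read_camera("side")[160:280,225:465,::-1]
cv2.imwrite("pics/p6.png",np.vstack([cv2.resize(b,(600,300),interpolation=cv2.INTER_CUBIC),cv2.resize(w[:320],(600,300))]))
E
```

```text
clock: 8.15
eef_pos: [0.451, -0.1425, 0.1812]
orientation: [3.14, -0.0, 0.784]
contact_force: [1.5, -0.6, 0.0]
finger_gap: 0.0004
gripper_force: 0.0
```

View pics/p6.png

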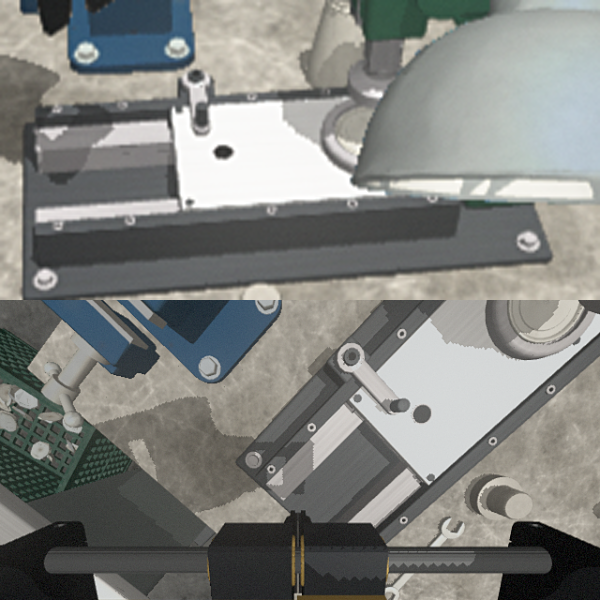

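The latch lies square across the board (pin side panel (201,107), pivot (196,76)), with the board flat and the lid in its nest. I'll check the angle numerically and hand in.

```bash
python3 - <<'E'
from h import *
np.set_printoptions(precision=4,suppress=True)
c=dict(np.load("w6.npz"))
s=lambda p:(p[0]*640/600,(p[1]-300)*320/300)
pin=ray(c,s((400,404)),.092);piv=ray(c,s((350,356)),.074);v=(pin-piv)[:2]
a=ray(c,s((357,398)),.058);b=ray(c,s((431,478)),.058);u=(b-a)[:2]
print(pin,piv,"latch",np.arctan2(-v[1],-v[0])-.01,"tail screws",a,b,np.linalg.norm(u))
if np.arctan2(-v[1],-v[0])>1.45: print(hand_in())
E
```

```text
[ 0.5713 -0.151   0.092 ] [ 0.5712 -0.0905  0.074 ] latch 1.5619594366361862 tail screws [ 0.5543 -0.1236  0.058 ] [ 0.5554 -0.2397  0.058 ] 0.11610129308116973
the job is handed in; nothing more can be done
None
```

I handed the job in at about 8 s of the 48 s limit, with no verdict printed. By my camera measurements the board lies home in its slots with its top at 58 mm, and the latch is across it at about 1.56 rad. The lid looked seated in its nest in the last picture, and the arm had backed off clear.

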